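Close up and set the turntable bearing

ROBOT

A 6-joint arm with a two-finger parallel gripper is mounted at the origin on the work surface. World frame = base frame: x ahead of the robot, y to its left, z up, the work surface at z = 0. Lengths are in m, angles in rad, forces in N, time in s.
With the tool pointing down it reaches from about 0.375 to 0.9 m from the base axis. Payload 3.1 kg.
Tool frame: the origin (TCP) lies midway between the tips of the shut fingers; the grasp point (between the pads) lies 19 mm behind it; z points along the fingers, y is the line along which they close (so a half turn about z gives the same grasp; the last joint's range is limited). The gripper opens to 87 mm and grips with 3 to 60 N. Pads are 19 mm wide; open, the fingers measure 117 mm over their backs; the gripper's body (75 mm by 190 mm) begins 51 mm behind the grasp point.
Start: joints at [-1.514, 0.527, 1.433, -0, 1.181, -0.178], TCP at [0.146, -0.608, 0.223] pointing down, gripper open.
Joint ranges: [-3.08, 3.08], [-0.75, 2.2], [0.22, 2.44], [-1.43, 4.57], [0, 2.65], [-2.85, 2.85]. Speed limits (rad/s): [2.79, 2.79, 3.14, 3.14, 3.14, 3.14].

INTERFACE

Orientations are given as a unit quaternion [x, y, z, w].
In Python, from rig import get_obs, cams, job gives the robot as it stands.
- The arm moves only by the tool servo_tool, never from a script. Its argument "moves" is text: rows parted by semicolons, each of 5 numbers parted by spaces: the shift along the tool's x, y, z in m, then the turn about the tool's z in degrees, then the finger opening in m, from 0 to 0.087. In form: dx dy dz spin claw; .... A call has 1 to 10 rows; each row is the pose to reach, as a shift and turn from the pose commanded when the call began, along the tool's axes at that moment; what a row does not reach only later rows make up. A row lasts 1/12 s, in which the tool goes at most 41.7 mm and 7.16 degrees, less where a joint would pass 70% of its speed; a pose out of reach is approached as far as the arm can. A call with a gripper value outside its range is refused whole. The fingers move at their own pace and stop on an object; "grip_force" is the grip in N (left out, the last holds). Time passes only in rows, so rows that repeat a pose let the fingers close. It gives the time, the measured TCP pose, the force, the opening and the grip force at its end, in the units of the state.
- get_obs(): the state, without advancing time (a new reading comes with each control period).
- cams.camera(name): name is "scene" or "top" or "wrist"; returns the picture (480x640x3 uint8, blue, green, red); there is no depth.
- cams.camera_model(name): a dict with "fx", "fy", "cx", "cy" (pixels), "R" (3x3) and "t" (3): a world point X has camera coordinates R X + t. Camera axes: x right, y down, z forward; pixel columns grow to the right and rows downward; lengths in m; the calibration is good to about 2 mm. The wrist camera is an equidistant fisheye: a pixel r from the principal point sees the ray r / f radians off the axis. A picture is of the moment at which its call begins: read the wrist's pose just before it. camera_model takes no time and is no camera call; for the wrist camera it gives the pose at the moment of the call.
- job.hand_in(): hands the job in; it is judged then, once.
The state is a dict: "time": time; "q": joint angles; "joint_velocities": joint speeds; "joint_torque": joint torques, N m; "position": TCP position; "tool_rot": TCP orientation; "ft_force": force on the tool from outside, world axes, zero at the start; "moment": the same for the moment, N m; "grip_width": finger opening in m; "grip_force": force on a finger pad.
Only numpy, scipy, OpenCV 4.12 (cv2) and the standard library are available. Lean on these libraries where they do the work, as an engineer would, in place of code of your own. Each camera call takes 0.05 s, during which the arm holds its last target. There are 200 camera calls.

TASK

Close up the bearing of the painting turntable: turn the red knob clockwise to its end stop, and only after it the blue knob. Then turn the brass thumbscrew clockwise until it seats, back it off a quarter turn so that the wheel will run freely, and finish holding it there, the thumbscrew still gripped between the fingers and kept still. Leave both knobs tight and everything else on the worktop where it stands.

Things in the scene. Friction and masses are not known exactly. Their poses are not given: they have to be found in the camera images.
- housing: green bearing housing of the painting turntable, fixed to the worktop: a flat cap bar 310 long (along its y axis) x 90 mm wide, its top 70 mm above the worktop, with a knob at each end 110 mm from the middle and the brass thumbscrew on a boss in the middle; which knob is at which end changes. Origin at the worktop under its middle, z up
- red_knob (a joint): red T-knob of a captive bolt. It only turns about a vertical axis and does not rise or sink. Value in rad, growing clockwise seen from above; hard end stop (fully tight) at 6.283; starts 0.7 to 1.4 short of it. Light even friction (0.05 N m); stays where left. At the stop the white dot on the knob stands at the white mark on the dial plate under it
- red_grip (a point): centre of the red knob's bar, on the turning axis half-way up, the place to grip; x axis along the length towards the white dot, z up. Flat upright plastic bar 46 long x 12 thick x 28 mm high on a thin stem, 100 mm above the worktop here, 26 mm above a black dial plate 68 mm across
- blue_knob (a joint): blue T-knob of a captive bolt. It only turns about a vertical axis and does not rise or sink. Value in rad, growing clockwise seen from above; hard end stop (fully tight) at 6.283; starts 0.7 to 1.4 short of it. Light even friction (0.05 N m); stays where left. At the stop the white dot on the knob stands at the white mark on the dial plate under it
- blue_grip (a point): centre of the blue knob's bar, on the turning axis half-way up, the place to grip; x axis along the length towards the white dot, z up. Flat upright plastic bar 46 long x 12 thick x 28 mm high on a thin stem, 100 mm above the worktop here, 26 mm above a black dial plate 68 mm across
- thumbscrew (a joint): brass thumbscrew that adjusts the bearing; it only turns about a vertical axis, without rising or sinking. Value in rad, growing clockwise seen from above (inwards); seats on a hard stop at 6.283; starts 0.6 to 1.2 short of it. Light even friction (0.05 N m); stays where left. Seated, the white dot on one wing stands at the white mark on the black dial plate below
- thumbscrew_grip (a point): centre of the brass wings, on the turning axis half-way up, the place to grip; x axis along the length towards the white dot, z up. Flat upright wings 58 long x 11 thick x 26 mm high, 114 mm above the worktop here, 25 mm above a black dial plate 68 mm across
- figurine: unpainted clay mariachi figurine, 147 mm tall, sombrero 66 mm across, standing; origin at the centre of its underside; loose, to be left alone
- piggy_bank: terracotta piggy bank, about 125 long, 90 wide, 106 mm tall; origin on the table under its middle; loose, to be left alone
- mug: chipped yellow enamel mug, 80 mm across, 85 mm tall, handle at its +y side; origin at the centre of its underside; loose, to be left alone
- platter: aluminium turntable platter lying flat, a disc 200 mm across, 12 mm thick; origin at the centre of its underside; loose, to be left alone
- jar_pink: pink paint jar, 50 mm across, 60 mm tall; origin at the centre of its underside; loose, to be left alone
- jar_turquoise: turquoise paint jar, 50 mm across, 60 mm tall; origin at the centre of its underside; loose, to be left alone

How it is judged:
By the outcome, as a careful person would: the job done as asked, in the order asked, and still so for the second after the job is handed in, while the arm keeps its last pose, push and grip.
It also fails if it takes over 72 s, if anything falls off the work surface, if the arm or the gripper's body presses on something with over 40 N, if the wrist force passes 120 N, or if a joint passes its speed limit or range.

## Working session

There is one attempt and no reset: what is moved stays moved. The work goes in short steps, Python scripts to look and compute and a tool call to move; the robot and the scene stay as the last step left them, time stands still between calls to the robot, and variables do not carry over. Pictures are saved under pics/ and viewed, at most 10 in all, crops included, and the job is handed in when it is done.

Besides the shell and the picture viewer there is one more tool, called as a command line: name --argument value ..., lists and objects as JSON in quotes. servo_tool: Moves the arm, as the interface text tells. Its arguments: {"type":"object","properties":{"moves":{"type":"string"},"grip_force":{"type":"number"}},"required":["moves"]}

```bash
mkdir -p pics; python3 - <<'E'
from rig import get_obs,cams,job
import cv2,numpy as np
o=get_obs();print(o)
a=cams.camera("top");b=cams.camera("scene")
cv2.imwrite("pics/top.png",a);cv2.imwrite("pics/scene.png",b)
for n in("top","scene","wrist"):print(n,cams.camera_model(n))
E
```

```text
{'time': 0.0, 'q': array([-1.51350608e+00,  5.28479516e-01,  1.43389549e+00, -2.97499222e-05,
        1.18139452e+00, -1.78512621e-01]), 'joint_velocities': array([-9.48351883e-04,  6.09386253e-04, -1.98758226e-04,  3.65621467e-05,
       -1.86953108e-03, -9.67214095e-04]), 'joint_torque': array([ 1.98719688e-03, -4.40034807e+01, -1.76587182e+01,  6.32044114e-02,
        5.81334683e-02, -1.71508950e-04]), 'position': array([ 0.14598492, -0.60695907,  0.2215656 ]), 'tool_rot': array([ 9.93056419e-01,  1.17634026e-01,  5.22009497e-05, -1.08726875e-03]), 'ft_force': array([-0.6080591 ,  0.6688963 ,  0.53379249]), 'moment': array([ 0.04332451,  0.04830972, -0.01658561]), 'grip_force': 0.0, 'grip_width': 0.08692297193935032}
top {'fx': 561.6989891201135, 'fy': 561.6989891201135, 'cx': 321.24508848856044, 'cy': 237.1579074867981, 'R': array([[ 8.98996497e-04, -9.99978513e-01, -6.49350184e-03],
       [-9.97599748e-01, -4.47221073e-04, -6.92426407e-02],
       [ 6.92382488e-02,  6.54016469e-03, -9.97578714e-01]]), 't': array([-0.00669179,  0.58271218,  1.59779233])}
scene {'fx': 530.7647455782289, 'fy': 530.7647455782289, 'cx': 319.4604692958558, 'cy': 234.77205011827743, 'R': array([[-0.71029499,  0.70383409, -0.0099297 ],
       [ 0.47629876,  0.4701886 , -0.74300886],
       [-0.51828614, -0.53248498, -0.66920791]]), 't': array([ 0.4166234 , -0.18727698,  1.73369654])}
wrist {'fx': 371.64829954431775, 'fy': 371.64829954431775, 'cx': 313.11062751487367, 'cy': 241.42650413072099, 'R': array([[ 0.23463845, -0.97208074, -0.00195574],
       [-0.93353657, -0.22589477,  0.27835415],
       [-0.2710245 , -0.06348683, -0.96047652]]), 't': array([-0.6235458 , -0.03402248,  0.39114998])}
```

View pics/top.png

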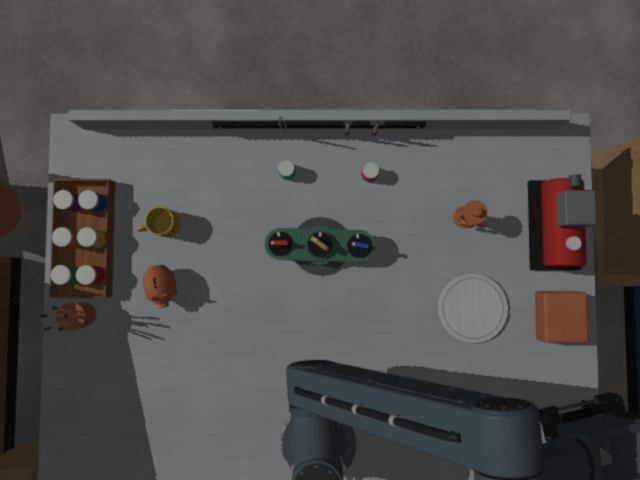

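View pics/scene.png

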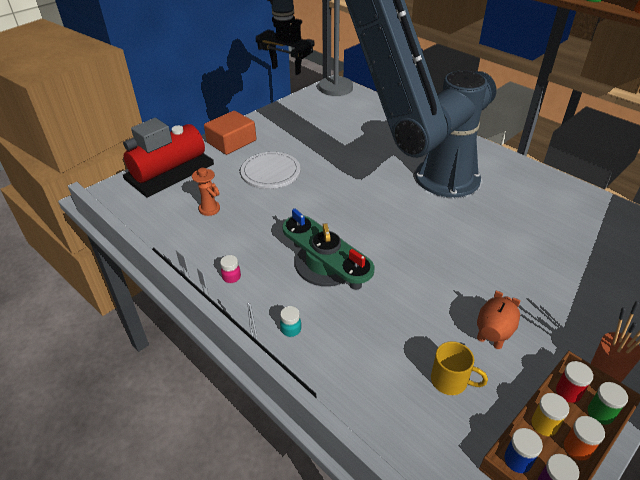

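The top view shows red (281,243), brass (320,244) and blue (360,245) on the green bar, with the figurine at (470,215). The scene view agrees. Now I'll compute the positions.

```bash
cat > h.py <<'E'
from rig import get_obs,cams,job
import cv2,numpy as np
from scipy.spatial.transform import Rotation as Ro
def ray(m,u,v,fish=False):
    x=np.array([(u-m['cx'])/m['fx'],(v-m['cy'])/m['fy']])
    if fish:
        r=np.hypot(*x); d=np.array([*(x/max(r,1e-9)*np.sin(r)),np.cos(r)])
    else: d=np.array([*x,1.])
    R=np.array(m['R']);return -R.T@m['t'],R.T@d
def plane(m,u,v,z,fish=False):
    c,d=ray(m,u,v,fish);return c+d*(z-c[2])/d[2]
def masks(img):
    h=cv2.cvtColor(img,cv2.COLOR_BGR2HSV);r=lambda a,b:cv2.inRange(h,a,b)
    return dict(red=r((0,150,60),(6,255,255))|r((174,150,60),(180,255,255)),blue=r((105,130,60),(125,255,255)),brass=r((14,80,80),(30,255,255)))
def tool(o,p):  # world point -> tool-frame shift
    return Ro.from_quat(o['tool_rot']).inv().apply(np.array(p)-o['position'])
E
python3 - <<'E'
from h import *
a=cv2.imread("pics/top.png");m=cams.camera_model("top")
for k,M in masks(a).items():
    M[:225]=0;M[262:]=0;M[:,:262]=0;M[:,380:]=0
    v,u=np.nonzero(M);z={'red':.1,'blue':.1,'brass':.114}[k]
    (c,s,ang)=cv2.minAreaRect(np.c_[u,v].astype(np.float32))
    print(k,len(u),c,s,ang,plane(m,*c,z))
    p=np.c_[u,v].astype(float)
    w=np.array([plane(m,*q,z)[:2] for q in p]);e=np.linalg.eigh(np.cov(w.T));print(np.degrees(np.arctan2(*e[1][::-1,1])))
cv2.imwrite("pics/c.png",cv2.resize(a[220:268,260:382],None,fx=6,fy=6,interpolation=cv2.INTER_CUBIC))
E
```

```text
red 73 (278.5, 242.0) (4.0, 17.0) 90.0 [0.56383552 0.11019368 0.1       ]
89.61846088366705
blue 71 (359.6756591796875, 244.44595336914062) (16.933094024658203, 4.93196964263916) 9.462322235107422 [ 0.55724739 -0.11192547  0.1       ]
83.44637839808566
brass 77 (318.3993225097656, 242.4295196533203) (18.842334747314453, 4.5057759284973145) 34.99202346801758 [0.56187349 0.00078903 0.114     ]
54.43525437428727
```

View pics/c.png

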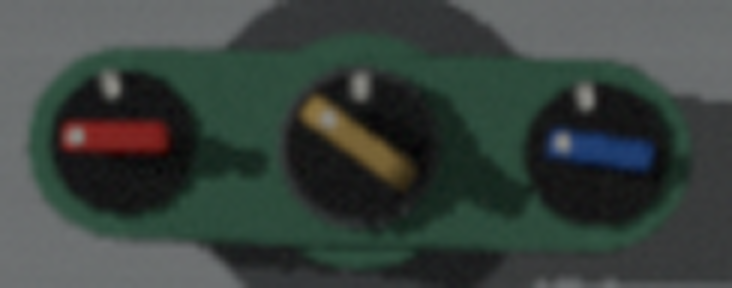

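The crop shows the red dot at the left end (75,135), blue's at (562,142) and brass's at (328,120). All three marks are on the far (+x) side, so clockwise brings each dot to its mark. I'll move over the red knob.

servo_tool --moves "0.287 -0.3 0 0 0.06; 0.287 -0.3 0 0 0.06; 0.287 -0.3 0 0 0.06; 0.287 -0.3 0 0 0.06; 0.287 -0.3 0 0 0.06; 0.287 -0.3 0 0 0.06; 0.287 -0.3 0 0 0.06; 0.287 -0.3 0 0 0.06; 0.287 -0.3 0 0 0.06; 0.287 -0.3 0 0 0.06" --grip_force 30

```text
time: 0.93
position: [0.3554, -0.2467, 0.2225]
tool_rot: [0.993, 0.117, -0.0, -0.0]
ft_force: [1.0, -0.0, 0.2]
grip_width: 0.0601
grip_force: 0.0
```

servo_tool --moves "0.287 -0.3 0 -71 0.06; 0.287 -0.3 0 -71 0.06; 0.287 -0.3 0 -71 0.06; 0.287 -0.3 0 -71 0.06; 0.287 -0.3 0 -71 0.06; 0.287 -0.3 0 -71 0.06; 0.287 -0.3 0 -71 0.06; 0.287 -0.3 0 -71 0.06; 0.287 -0.3 0 -71 0.06; 0.287 -0.3 0 -71 0.06"

```text
time: 1.77
position: [0.5644, 0.1121, 0.2222]
tool_rot: [0.738, 0.675, -0.0, -0.0]
ft_force: [1.3, -0.6, -0.1]
grip_width: 0.0599
grip_force: 0.0
```

```bash
cat > look.py <<'E'
from h import *
import sys
def look(name,zs=dict(red=.113,blue=.113,brass=.126)):
    o=get_obs();m=cams.camera_model("wrist");a=cams.camera("wrist");cv2.imwrite("pics/%s.png"%name,a)
    R=Ro.from_quat(o['tool_rot']).as_matrix()
    print('t',o['time'],'pos',o['position'].round(4),'yaw',np.degrees(np.arctan2(R[1,0],R[0,0])).round(1),'z',R[:,2].round(3),'q',o['q'].round(2))
    for k,M in masks(a).items():
        n,l,s,_=cv2.connectedComponentsWithStats(M)
        for i in np.argsort(-s[1:,4])[:2]+1:
            v,u=np.nonzero(l==i)
            if len(u)<60: continue
            w=np.array([plane(m,*q,zs[k],True)[:2] for q in np.c_[u,v]]).astype(np.float32)
            r=cv2.minAreaRect(w*1000);b=cv2.boxPoints(r);e=[b[1]-b[0],b[2]-b[1]];e=max(e,key=np.linalg.norm)
            c=np.array(r[0])/1000
            print(k,len(u),'px',u.mean().round(),v.mean().round(),'c',c.round(4),'size',np.round(r[1]),'yaw',np.degrees(np.arctan2(e[1],e[0])).round(1),'shift',tool(o,[*c,.1]).round(4))
if __name__=="__main__":look(sys.argv[1])
E
python3 look.py w1
```

```text
t 1.7667 pos [0.5644 0.1121 0.2222] yaw 84.9 z [-0.001 -0.    -1.   ] q [ 0.    0.46  1.56 -0.    1.12  0.09]
red 946 px 311.0 242.0 c [0.5627 0.1106] size [51. 13.] yaw 89.5 shift [-0.0017 -0.0015  0.1222]
brass 5865 px 389.0 384.0 c [ 0.6431 -0.0154] size [ 49. 344.] yaw -5.1 shift [-0.1201  0.0898  0.1222]
brass 668 px 452.0 334.0 c [0.6724 0.0214] size [19. 59.] yaw -84.7 shift [-0.0808  0.1157  0.1221]
```

View pics/w1.png

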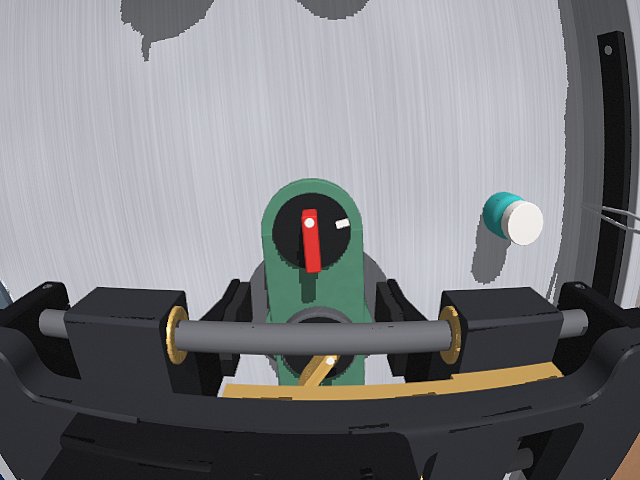

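The wrist view shows the red bar centred at (311,242), the fingers clear of it, and the mark to its right (343,223). I'll correct, descend and grip.

servo_tool --moves "-0.002 -0.0015 0.05 -4.5 0.06; -0.002 -0.0015 0.09 -4.5 0.06; -0.002 -0.0015 0.12 -4.5 0.06; -0.002 -0.0015 0.137 -4.5 0.06; -0.002 -0.0015 0.137 -4.5 0.06; -0.002 -0.0015 0.137 -4.5 0.03; -0.002 -0.0015 0.137 -4.5 0; -0.002 -0.0015 0.137 -4.5 0; -0.002 -0.0015 0.137 -4.5 0; -0.002 -0.0015 0.137 -4.5 0" --grip_force 25

```text
time: 2.65
position: [0.5633, 0.1079, 0.0871]
tool_rot: [0.713, 0.701, 0.001, 0.001]
ft_force: [-0.8, -0.7, -0.6]
grip_width: 0.0343
grip_force: 0.0
```

servo_tool --moves "0 0 0 0 0; 0 0 0 7 0; 0 0 0 14 0; 0 0 0 21 0; 0 0 0 28 0; 0 0 0 35 0; 0 0 0 42 0; 0 0 0 49 0; 0 0 0 56 0; 0 0 0 56 0"

```text
time: 3.48
position: [0.5626, 0.1076, 0.086]
tool_rot: [0.959, 0.283, 0.0, 0.0]
ft_force: [-0.1, -1.4, 1.0]
grip_width: 0.0117
grip_force: 25.0
```

```bash
cat > st.py <<'E'
from h import *
o=get_obs();R=Ro.from_quat(o['tool_rot']).as_matrix()
print('t',o['time'],o['position'].round(4),'yaw',np.degrees(np.arctan2(R[1,0],R[0,0])).round(1),'F',o['ft_force'].round(1),'M',o['moment'].round(3),'w',o['grip_width'].round(4),o['grip_force'],'q6',o['q'][5].round(3),'tau6',o['joint_torque'][5].round(3))
E
python3 st.py
```

```text
Traceback (most recent call last):
  File "st.py", line 3, in <module>
    print('t',o['time'],o['position'].round(4),'yaw',np.degrees(np.arctan2(R[1,0],R[0,0])).round(1),'F',o['ft_force'].round(1),'M',o['moment'].round(3),'w',o['grip_width'].round(4),o['grip_force'],'q6',o['q'][5].round(3),'tau6',o['joint_torque'][5].round(3))
                                                                                                                                                            ^^^^^^^^^^^^^^^^^^^^^
AttributeError: 'float' object has no attribute 'round'
```

```bash
sed -i "s/o\['grip_width'\].round(4)/round(o['grip_width'],4)/" st.py; python3 st.py
```

```text
t 3.4833 [0.5626 0.1076 0.086 ] yaw 32.9 F [-0.1 -1.4  1. ] M [-0.265  0.02  -0.053] w 0.0117 25.001909681595862 q6 0.991 tau6 0.643
```

servo_tool --moves "0 0 0 5 0; 0 0 0 10 0; 0 0 0 14 0; 0 0 0 14 0"

```text
time: 3.82
position: [0.5627, 0.1075, 0.086]
tool_rot: [0.986, 0.166, 0.0, 0.0]
ft_force: [0.8, -3.4, 0.8]
grip_width: 0.0118
grip_force: 25.0
```

```bash
python3 st.py
```

```text
t 3.8167 [0.5627 0.1075 0.086 ] yaw 19.1 F [ 0.8 -3.4  0.8] M [-0.458 -0.008 -0.001] w 0.0118 25.00115037895739 q6 1.232 tau6 0.346
```

servo_tool --moves "0 0 0 4 0; 0 0 0 8 0; 0 0 0 8 0"

```text
time: 4.07
position: [0.5627, 0.1075, 0.086]
tool_rot: [0.995, 0.097, 0.0, 0.0]
ft_force: [0.8, -2.6, 2.3]
grip_width: 0.0118
grip_force: 25.0
```

```bash
python3 st.py
```

```text
t 4.0667 [0.5627 0.1075 0.086 ] yaw 11.2 F [ 0.8 -2.6  2.3] M [-0.52   0.021 -0.061] w 0.0118 25.003263694234192 q6 1.371 tau6 0.361
```

servo_tool --moves "0 0 0 3 0; 0 0 0 6 0; 0 0 0 6 0"

```text
time: 4.32
position: [0.5628, 0.1075, 0.086]
tool_rot: [0.999, 0.047, 0.001, 0.001]
ft_force: [1.3, -2.2, 2.4]
grip_width: 0.0131
grip_force: 26.1
```

```bash
python3 st.py
```

```text
t 4.3167 [0.5628 0.1075 0.086 ] yaw 5.4 F [ 1.3 -2.2  2.4] M [-0.484 -0.026  0.621] w 0.0131 26.111932207422797 q6 1.473 tau6 0.868
```

servo_tool --moves "0 0 0 3 0; 0 0 0 6 0; 0 0 0 6 0"

```text
time: 4.57
position: [0.5633, 0.1076, 0.0861]
tool_rot: [1.0, -0.005, 0.001, 0.001]
ft_force: [1.8, -3.2, 3.0]
grip_width: 0.0147
grip_force: 30.1
```

```bash
python3 st.py; python3 look.py w2
```

```text
t 4.5667 [0.5633 0.1076 0.0861] yaw -0.6 F [ 1.8 -3.2  3. ] M [-0.475 -0.173  0.864] w 0.0147 30.117430753307417 q6 1.578 tau6 1.154
t 4.5667 pos [0.5633 0.1076 0.0861] yaw -0.6 z [ 0.002 -0.001 -1.   ] q [-0.01  0.65  1.68 -0.    0.81  1.58]
red 1743 px 309.0 292.0 c [0.579  0.1101] size [29. 13.] yaw 10.4 shift [ 0.0158 -0.0027 -0.0139]
red 379 px 320.0 364.0 c [0.5447 0.1053] size [10. 10.] yaw -85.9 shift [-0.0185  0.0025 -0.014 ]
blue 338 px 632.0 292.0 c [ 0.5699 -0.0688] size [24. 12.] yaw 66.8 shift [ 0.0087  0.1763 -0.0137]
brass 5565 px 320.0 388.0 c [0.5404 0.1106] size [162.  11.] yaw 89.4 shift [-0.0229 -0.0028 -0.014 ]
brass 946 px 521.0 300.0 c [0.5759 0.02  ] size [28. 11.] yaw 55.9 shift [ 0.0137  0.0874 -0.0138]
```

View pics/w2.png

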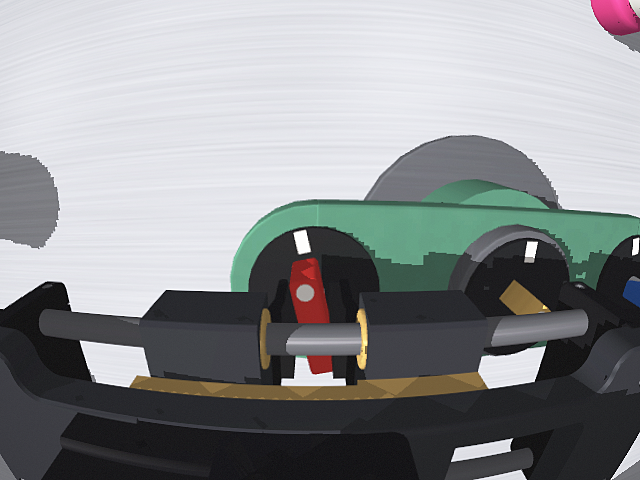

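Red's dot (305,292) now lines up with its mark (302,240), the moment has risen to 0.86 N m and the fingers are slipping on the bar, so it is at the stop. I'll release it and move to blue.

servo_tool --moves "0 0 0 0 0.05; 0 0 0 0 0.05; 0 0 0 0 0.05; 0 0 0 0 0.05; 0 0 0 0 0.05; 0 0 0 0 0.05; 0 0 -0.03 0 0.06; 0 0 -0.07 0 0.06; 0 0 -0.11 0 0.06; 0 0 -0.136 0 0.06"

```text
time: 5.45
position: [0.5634, 0.1082, 0.225]
tool_rot: [1.0, -0.009, 0.002, -0.0]
ft_force: [1.2, 0.7, 0.6]
grip_width: 0.059
grip_force: 0.0
```

servo_tool --moves "-0.006 0.219 0 -84 0.06; -0.006 0.219 0 -84 0.06; -0.006 0.219 0 -84 0.06; -0.006 0.219 0 -84 0.06; -0.006 0.219 0 -84 0.06; -0.006 0.219 0 -84 0.06; -0.006 0.219 0 -84 0.06; -0.006 0.219 0 -84 0.06; -0.006 0.219 0 -84 0.06; -0.006 0.219 0 -84 0.06"

```text
time: 6.28
position: [0.5521, -0.1111, 0.2213]
tool_rot: [0.829, 0.559, -0.0, -0.001]
ft_force: [0.6, 0.4, 0.1]
grip_width: 0.0598
grip_force: 0.0
```

servo_tool --moves "0 0 0 -7 0.06; 0 0 0 -12 0.06; 0 0 0 -12 0.06; 0 0 0 -12 0.06"

```text
time: 6.62
position: [0.5523, -0.1107, 0.2214]
tool_rot: [0.769, 0.64, 0.0, -0.0]
ft_force: [0.5, 0.5, -0.3]
grip_width: 0.0598
grip_force: 0.0
```

```bash
python3 look.py w3
```

```text
t 6.6167 pos [ 0.5523 -0.1107  0.2214] yaw 79.5 z [-0.  0. -1.] q [-0.4   0.45  1.59  0.    1.11 -0.21]
blue 962 px 319.0 238.0 c [ 0.5574 -0.1094] size [51. 12.] yaw 81.4 shift [0.0021 0.0048 0.1214]
blue 146 px 4.0 473.0 c [-0.0577 -0.4385] size [85. 32.] yaw 45.0 shift [-0.4332 -0.5404  0.1215]
brass 5143 px 400.0 386.0 c [ 0.6159 -0.2572] size [ 23. 342.] yaw -10.4 shift [-0.1325  0.0892  0.1213]
brass 1386 px 294.0 95.0 c [ 0.56   -0.0033] size [56. 14.] yaw 54.1 shift [ 0.107  -0.0119  0.1215]
```

View pics/w3.png

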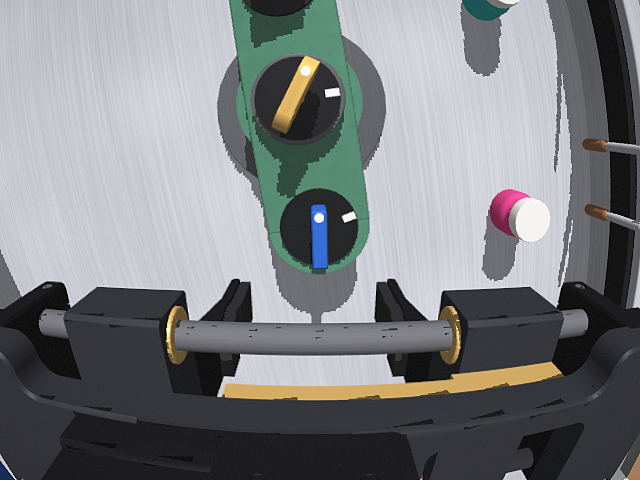

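Blue's bar is at (319,238) with its dot on top, nearly aligned with the gripper and about 5 mm off along tool y. I'll descend and grip.

servo_tool --moves "0.001 0.005 0.05 -2 0.05; 0.001 0.005 0.09 -2 0.04; 0.001 0.005 0.12 -2 0.04; 0.001 0.005 0.136 -2 0.04; 0.001 0.005 0.136 -2 0.04; 0.001 0.005 0.136 -2 0; 0.001 0.005 0.136 -2 0; 0.001 0.005 0.136 -2 0; 0.001 0.005 0.136 -2 0; 0.001 0.005 0.136 -2 0" --grip_force 25

```text
time: 7.5
position: [0.5584, -0.1111, 0.0871]
tool_rot: [0.757, 0.654, 0.001, 0.001]
ft_force: [-5.5, 1.0, 4.8]
grip_width: 0.0146
grip_force: 3.9
```

servo_tool --moves "0 0 0 0 0; 0 0 0 0 0; 0 0 0 0 0; 0 0 0 0 0"

```text
time: 7.83
position: [0.557, -0.1108, 0.0868]
tool_rot: [0.757, 0.654, -0.0, -0.0]
ft_force: [-2.6, -0.1, 5.9]
grip_width: 0.012
grip_force: 25.0
```

```bash
python3 st.py
```

```text
t 7.8333 [ 0.557  -0.1108  0.0868] yaw 81.7 F [-2.6 -0.1  5.9] M [-0.031  0.398 -0.033] w 0.012 25.000980086624622 q6 -0.247 tau6 -0.024
```

servo_tool --moves "0 0 0 7 0; 0 0 0 14 0; 0 0 0 21 0; 0 0 0 28 0; 0 0 0 35 0; 0 0 0 42 0; 0 0 0 49 0; 0 0 0 56 0; 0 0 0 61 0; 0 0 0 61 0"

```text
time: 8.67
position: [0.5584, -0.1119, 0.0868]
tool_rot: [0.984, 0.179, 0.001, 0.001]
ft_force: [-1.8, -2.1, 6.0]
grip_width: 0.0117
grip_force: 25.0
```

```bash
python3 st.py
```

```text
t 8.6667 [ 0.5584 -0.1119  0.0868] yaw 20.6 F [-1.8 -2.1  6. ] M [-0.446  0.309 -0.025] w 0.0117 25.00246525509283 q6 0.819 tau6 0.464
```

servo_tool --moves "0 0 0 5 0; 0 0 0 9 0; 0 0 0 9 0"

```text
time: 8.92
position: [0.5585, -0.1122, 0.0868]
tool_rot: [0.995, 0.102, 0.001, 0.001]
ft_force: [-2.0, -3.4, 6.0]
grip_width: 0.0117
grip_force: 25.0
```

```bash
python3 st.py
```

```text
t 8.9167 [ 0.5585 -0.1122  0.0868] yaw 11.7 F [-2.  -3.4  6. ] M [-0.537  0.338 -0.039] w 0.0117 25.00186469173059 q6 0.974 tau6 0.31
```

servo_tool --moves "0 0 0 4 0; 0 0 0 8 0; 0 0 0 8 0"

```text
time: 9.17
position: [0.5589, -0.1122, 0.0868]
tool_rot: [0.999, 0.034, 0.001, 0.002]
ft_force: [-0.9, -3.8, 5.4]
grip_width: 0.013
grip_force: 26.9
```

```bash
python3 st.py
```

```text
t 9.1667 [ 0.5589 -0.1122  0.0868] yaw 3.9 F [-0.9 -3.8  5.4] M [-0.525  0.102  0.631] w 0.013 26.855111801996827 q6 1.111 tau6 1.043
```

servo_tool --moves "0 0 0 3 0; 0 0 0 5 0; 0 0 0 5 0"

```text
time: 9.42
position: [0.5593, -0.1121, 0.0868]
tool_rot: [1.0, -0.008, 0.002, 0.002]
ft_force: [-0.4, -3.1, 5.3]
grip_width: 0.0148
grip_force: 29.8
```

```bash
python3 st.py; python3 look.py w4
```

```text
t 9.4167 [ 0.5593 -0.1121  0.0868] yaw -1.0 F [-0.4 -3.1  5.3] M [-0.405  0.005  0.87 ] w 0.0148 29.771381865721196 q6 1.197 tau6 1.022
t 9.4167 pos [ 0.5593 -0.1121  0.0868] yaw -1.0 z [ 0.004 -0.003 -1.   ] q [-0.39  0.64  1.69 -0.    0.81  1.2 ]
blue 1649 px 309.0 293.0 c [ 0.5742 -0.1098] size [28. 13.] yaw 9.7 shift [ 0.0149 -0.0026 -0.0132]
blue 420 px 320.0 365.0 c [ 0.5396 -0.1142] size [11. 10.] yaw 3.5 shift [-0.0196  0.0025 -0.0133]
brass 5573 px 320.0 388.0 c [ 0.5358 -0.1086] size [164.  11.] yaw 89.0 shift [-0.0235 -0.003  -0.0133]
brass 1281 px 85.0 297.0 c [ 0.5775 -0.0099] size [43. 16.] yaw 76.3 shift [ 0.0166 -0.1025 -0.0135]
```

View pics/w4.png

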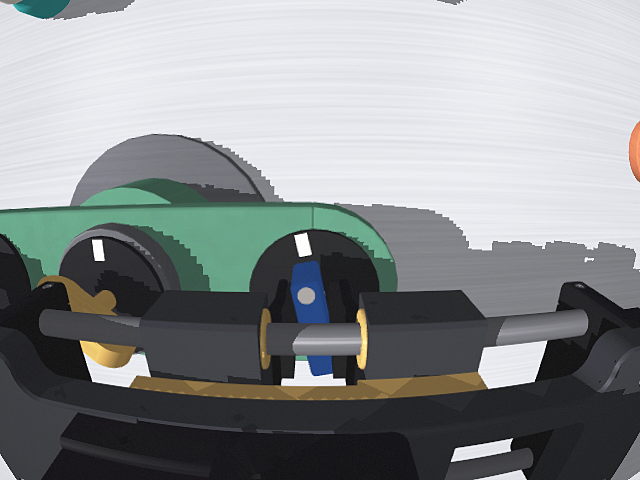

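Blue's dot (306,296) lines up with its mark (303,244) and the moment is 0.87 N m, so it is tight. I'll release it and go to the thumbscrew.

servo_tool --moves "0 0 0 0 0.05; 0 0 0 0 0.05; 0 0 0 0 0.05; 0 0 0 0 0.05; 0 0 0 0 0.05; 0 0 0 0 0.05; 0 0 -0.03 0 0.06; 0 0 -0.07 0 0.06; 0 0 -0.11 0 0.06; 0 0 -0.136 0 0.06"

```text
time: 10.3
position: [0.5587, -0.1111, 0.2249]
tool_rot: [1.0, -0.011, 0.002, 0.001]
ft_force: [1.6, -0.7, 0.2]
grip_width: 0.0588
grip_force: 0.0
```

servo_tool --moves "0.002 -0.111 0 -56 0.06; 0.002 -0.111 0 -56 0.06; 0.002 -0.111 0 -56 0.06; 0.002 -0.111 0 -56 0.06; 0.002 -0.111 0 -56 0.06; 0.002 -0.111 0 -56 0.06; 0.002 -0.111 0 -56 0.06; 0.002 -0.111 0 -56 0.06; 0.002 -0.111 0 -56 0.06; 0.002 -0.111 0 -56 0.06"

```text
time: 11.13
position: [0.562, 0.0002, 0.2214]
tool_rot: [0.889, 0.458, -0.0, -0.0]
ft_force: [0.2, -0.3, 0.5]
grip_width: 0.06
grip_force: 0.0
```

```bash
python3 look.py w5
```

```text
t 11.1333 pos [5.620e-01 2.000e-04 2.214e-01] yaw 54.5 z [-0.001  0.    -1.   ] q [-0.2   0.44  1.59  0.    1.1   0.42]
red 1203 px 230.0 126.0 c [0.5633 0.1059] size [47. 16.] yaw 10.7 shift [ 0.0868 -0.0601  0.1214]
blue 124 px 371.0 358.0 c [ 0.5404 -0.1172] size [10. 18.] yaw -31.1 shift [-0.1082  0.0507  0.1213]
brass 5156 px 400.0 386.0 c [ 0.5576 -0.1594] size [ 23. 343.] yaw -35.4 shift [-0.1325  0.0891  0.1213]
brass 1132 px 313.0 244.0 c [0.5618 0.0006] size [56. 11.] yaw 54.2 shift [ 0.0002 -0.0002  0.1214]
```

View pics/w5.png

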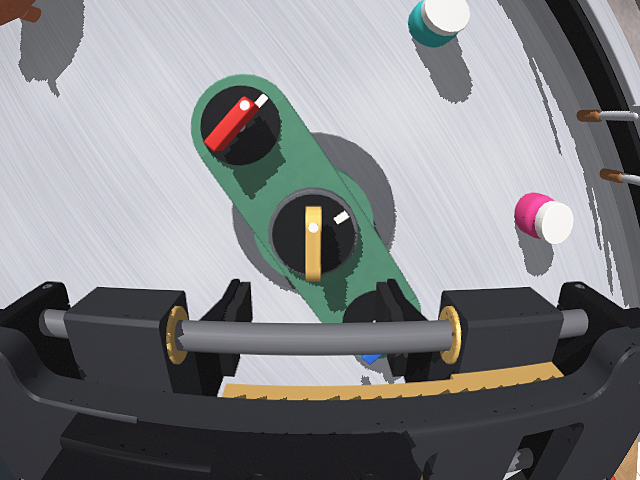

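The brass wings at (313,244) are centred and aligned, and the red dot still sits at its mark. I'll descend and grip.

servo_tool --moves "0 0 0.04 0 0.05; 0 0 0.08 0 0.04; 0 0 0.11 0 0.04; 0 0 0.122 0 0.04; 0 0 0.122 0 0.04; 0 0 0.122 0 0; 0 0 0.122 0 0; 0 0 0.122 0 0; 0 0 0.122 0 0; 0 0 0.122 0 0" --grip_force 35

```text
time: 12.02
position: [0.563, 0.0, 0.1008]
tool_rot: [0.888, 0.459, 0.001, 0.001]
ft_force: [0.2, 0.0, 0.5]
grip_width: 0.0147
grip_force: 0.0
```

servo_tool --moves "0 0 0 0 0; 0 0 0 0 0; 0 0 0 0 0; 0 0 0 0 0"

```text
time: 12.35
position: [0.5619, 0.0006, 0.1006]
tool_rot: [0.888, 0.459, 0.0, -0.0]
ft_force: [-2.1, 1.8, 6.8]
grip_width: 0.0112
grip_force: 35.0
```

```bash
python3 st.py
```

```text
t 12.35 [0.5619 0.0006 0.1006] yaw 54.7 F [-2.1  1.8  6.8] M [ 0.249  0.306 -0.046] w 0.0112 35.001223403960466 q6 0.418 tau6 -0.041
```

servo_tool --moves "0 0 0 6 0; 0 0 0 12 0; 0 0 0 18 0; 0 0 0 24 0; 0 0 0 30 0; 0 0 0 36 0; 0 0 0 42 0; 0 0 0 45 0; 0 0 0 45 0"

```text
time: 13.1
position: [0.5635, -0.0019, 0.1006]
tool_rot: [0.996, 0.084, 0.001, 0.002]
ft_force: [0.3, -5.6, 3.3]
grip_width: 0.0105
grip_force: 35.0
```

```bash
python3 st.py
```

```text
t 13.1 [ 0.5635 -0.0019  0.1006] yaw 9.6 F [ 0.3 -5.6  3.3] M [-0.777  0.168 -0.074] w 0.0105 35.00143413897604 q6 1.205 tau6 0.253
```

servo_tool --moves "0 0 0 3 0; 0 0 0 6 0; 0 0 0 6 0; 0 0 0 6 0"

```text
time: 13.43
position: [0.5636, -0.0023, 0.1006]
tool_rot: [0.999, 0.033, 0.001, 0.002]
ft_force: [0.1, -5.9, 2.8]
grip_width: 0.0104
grip_force: 35.0
```

```bash
python3 st.py
```

```text
t 13.4333 [ 0.5636 -0.0023  0.1006] yaw 3.7 F [ 0.1 -5.9  2.8] M [-0.941  0.187 -0.029] w 0.0104 35.00059555051848 q6 1.308 tau6 -0.001
```

servo_tool --moves "0 0 0 2 0; 0 0 0 4 0; 0 0 0 4 0; 0 0 0 4 0"

```text
time: 13.77
position: [0.5636, -0.0026, 0.1006]
tool_rot: [1.0, -0.002, 0.002, 0.002]
ft_force: [-1.2, -7.7, 3.3]
grip_width: 0.0106
grip_force: 35.0
```

```bash
python3 st.py
```

```text
t 13.7667 [ 0.5636 -0.0026  0.1006] yaw -0.3 F [-1.2 -7.7  3.3] M [-1.065  0.174 -0.022] w 0.0106 35.00054298900068 q6 1.378 tau6 -0.007
```

servo_tool --moves "0 0 0 2 0; 0 0 0 3 0; 0 0 0 3 0"

```text
time: 14.02
position: [0.5636, -0.0027, 0.1006]
tool_rot: [1.0, -0.027, 0.002, 0.003]
ft_force: [-0.8, -7.1, 3.6]
grip_width: 0.0111
grip_force: 35.0
```

```bash
python3 st.py
```

```text
t 14.0167 [ 0.5636 -0.0027  0.1006] yaw -3.1 F [-0.8 -7.1  3.6] M [-1.062  0.142  0.603] w 0.0111 35.000663942652466 q6 1.429 tau6 0.699
```

servo_tool --moves "0 0 0 2 0; 0 0 0 3 0; 0 0 0 3 0"

```text
time: 14.27
position: [0.5637, -0.0027, 0.1006]
tool_rot: [0.999, -0.053, 0.002, 0.003]
ft_force: [-1.0, -7.4, 2.5]
grip_width: 0.0112
grip_force: 35.0
```

```bash
python3 st.py; python3 look.py w6
```

```text
t 14.2667 [ 0.5637 -0.0027  0.1006] yaw -6.0 F [-1.  -7.4  2.5] M [-1.071  0.1    0.813] w 0.0112 35.001316536727245 q6 1.481 tau6 0.923
t 14.2667 pos [ 0.5637 -0.0027  0.1006] yaw -6.0 z [ 0.003 -0.006 -1.   ] q [-0.2   0.62  1.7  -0.01  0.83  1.48]
red 1639 px 108.0 295.0 c [0.5779 0.1015] size [26. 30.] yaw -78.6 shift [ 0.0031 -0.1051  0.    ]
red 436 px 120.0 352.0 c [0.5453 0.1009] size [21. 12.] yaw 84.0 shift [-2.92e-02 -1.01e-01 -1.00e-04]
blue 2674 px 518.0 278.0 c [ 0.5666 -0.1044] size [46. 23.] yaw 10.6 shift [0.0135 0.1008 0.0012]
brass 5548 px 315.0 388.0 c [0.5299 0.0074] size [181.  12.] yaw 83.8 shift [-0.0347 -0.0065  0.0004]
brass 1491 px 311.0 289.0 c [ 0.5793 -0.0029] size [11. 28.] yaw -2.7 shift [ 0.0155 -0.0015  0.0007]
```

View pics/w6.png

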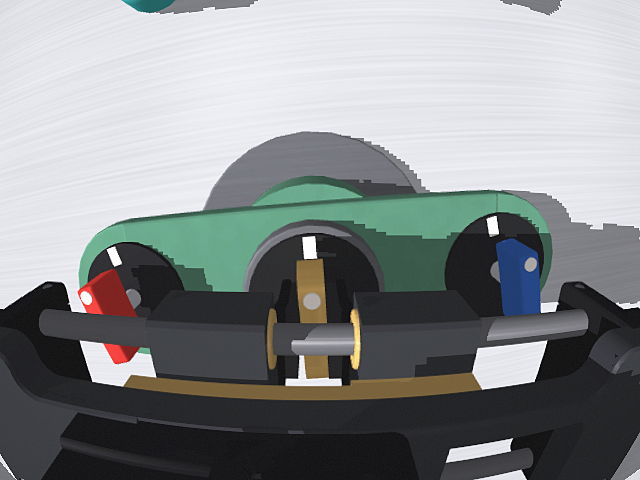

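Seated: the dot (312,301) points at the mark (309,247), the wings' yaw is about -2 deg, and the moment is 0.8 N m. Now I'll back off 90 deg.

servo_tool --moves "0 0 0 -6 0; 0 0 0 -12 0; 0 0 0 -18 0; 0 0 0 -24 0; 0 0 0 -30 0; 0 0 0 -36 0; 0 0 0 -42 0; 0 0 0 -48 0; 0 0 0 -54 0; 0 0 0 -54 0"

```text
time: 15.15
position: [0.5623, 0.0004, 0.1006]
tool_rot: [0.914, 0.406, 0.0, 0.0]
ft_force: [-1.4, 1.4, 5.7]
grip_width: 0.0108
grip_force: 35.0
```

servo_tool --moves "0 0 0 -6 0; 0 0 0 -12 0; 0 0 0 -18 0; 0 0 0 -24 0; 0 0 0 -30 0; 0 0 0 -36 0; 0 0 0 -39 0; 0 0 0 -39 0; 0 0 0 -39 0; 0 0 0 -39 0"

```text
time: 15.98
position: [0.5598, 0.0015, 0.1005]
tool_rot: [0.727, 0.686, -0.001, -0.002]
ft_force: [-4.4, 4.1, 9.9]
grip_width: 0.0109
grip_force: 35.0
```

```bash
python3 st.py; python3 look.py w7; python3 - <<'E'
from h import *
# top view: thumbscrew if visible
a=cams.camera("top")
x=cv2.resize(a[215:272,255:387],None,fx=4,fy=4,interpolation=cv2.INTER_CUBIC);w=cv2.imread("pics/w7.png")[180:420]
c=np.zeros((240+x.shape[0],640,3),np.uint8);c[:240]=w;c[240:,:x.shape[1]]=x;cv2.imwrite("pics/f.png",c)
E
```

```text
t 15.9833 [0.5598 0.0015 0.1005] yaw 86.7 F [-4.4  4.1  9.9] M [0.599 0.809 0.083] w 0.0109 35.00189767219126 q6 -0.141 tau6 0.025
t 15.9833 pos [0.5598 0.0015 0.1005] yaw 86.7 z [-0.004  0.002 -1.   ] q [-0.2   0.61  1.7   0.    0.83 -0.14]
red 3767 px 301.0 70.0 c [0.5627 0.1061] size [46. 15.] yaw 11.5 shift [ 0.1046 -0.0031  0.0007]
brass 5666 px 314.0 388.0 c [ 0.551  -0.0324] size [ 12. 182.] yaw -3.1 shift [-0.0343 -0.0068  0.0005]
brass 1515 px 313.0 289.0 c [0.561  0.0177] size [28. 11.] yaw 86.0 shift [0.0162 0.0002 0.0006]
```

View pics/f.png

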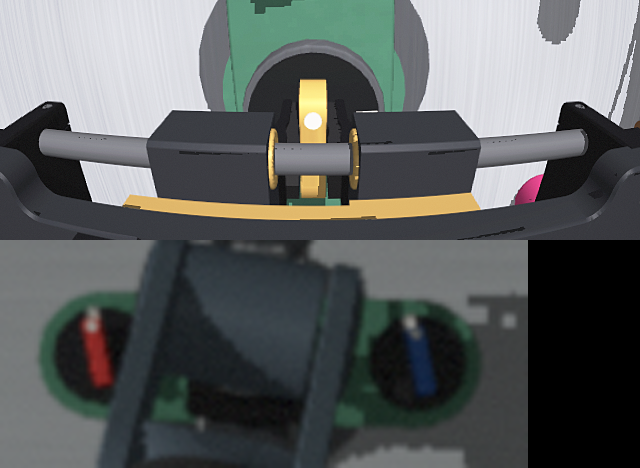

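The wings now read yaw 86.0 against -2.7 when seated, which is 88.7 deg back. Both knob dots are still at their marks. I'll add 1.3 deg, let it settle, and hand in.

servo_tool --moves "0 0 0 -1.3 0; 0 0 0 -1.3 0; 0 0 0 -1.3 0; 0 0 0 -1.3 0; 0 0 0 -1.3 0; 0 0 0 -1.3 0"

```text
time: 16.58
position: [0.5597, 0.0015, 0.1005]
tool_rot: [0.719, 0.694, -0.001, -0.002]
ft_force: [-4.8, 3.3, 10.1]
grip_width: 0.0107
grip_force: 35.0
```

```bash
python3 st.py; python3 -c "
from rig import job
print(job.hand_in())"
```

```text
t 16.5833 [0.5597 0.0015 0.1005] yaw 88.0 F [-4.8  3.3 10.1] M [0.567 0.777 0.007] w 0.0107 35.002158181741834 q6 -0.163 tau6 0.009
the job is handed in; nothing more can be done
None
```

I turned red and then blue to their end stops, seated the thumbscrew, backed it off about 90° (camera estimate, give or take a few degrees), and handed the job in at 16.6 s with it still gripped; no verdict was returned.

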